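# Re-zero a coffee grinder's burrs and lock the collar

## Robot

A 7-joint arm with a two-finger parallel gripper is mounted at the origin on the work surface. World frame = base frame: x ahead of the robot, y to its left, z up, the work surface at z = 0. Lengths are in m, angles in degrees, forces in N, time in s.
With the tool pointing down it reaches from about 0.425 to 0.975 m from the base axis. Payload 16.7 kg.
Tool frame: the origin (TCP) lies between the finger pads; the fingertips stand 22 mm ahead of it and the grasp point (between the pads) lies 3 mm ahead of it; z points along the fingers, x is the direction in which the jaws open and shut, and the axes are right-handed (so a half turn about z gives the same grasp; the last joint's range is limited). The gripper opens to 85 mm and grips with 20 to 120 N. Pads are 22 mm wide; open, the fingers measure 114 mm over their backs; the gripper's body (76 mm by 85 mm) begins 54 mm behind the grasp point. The pads swing forward as they close: fully open they stand 13 mm farther back than shut.
Start: joints at [60.991, 24.414, 4.234, 92.017, -1.954, 63.644, -3.845], TCP at [0.236, -0.632, 0.253] pointing down, gripper open.
Joint ranges: [-163.25, 163.25], [-28.42, 122.38], [-70.27, 78.77], [12.13, 141.07], [-58.53, 238.53], [9.26, 117.41], [-156.51, 156.51]. Speed limits (degrees/s): [108.29, 108.29, 136.94, 136.94, 172.46, 172.46, 172.46].

## Interface

Orientations are given as a 3x3 rotation matrix whose columns are the frame's x, y, z axes.
In Python, from bench import r, imaging, finder gives the robot as it stands.
- The arm moves only by the tool play_rows, never from a script. Its argument "rows" is a list of rows, each a list of 4 numbers: the shift along the tool's x, y, z in mm, then the turn about the tool's z in rad. In form: [[x, y, z, turn], ...]. A call has 1 to 8 rows; each row is the pose to reach, as a shift and turn from the pose commanded when the call began, along the tool's axes at that moment; what a row does not reach only later rows make up. A row lasts 1/10 s, in which the tool goes at most 50 mm and 8.59 degrees, less where a joint would pass 70% of its speed; a pose out of reach is approached as far as the arm can. A call with a gripper value outside its range is refused whole. "gripper" is the finger opening in mm, from 0 to 85.4, set as the call begins (left out, the last holds). The fingers move at their own pace and stop on an object; "squeeze" is the grip in N (left out, the last holds). Time passes only in rows, so rows that repeat a pose let the fingers close. It gives the time, the measured TCP pose, the force and the opening at its end, in the units of the state.
- r.state(): the state, without advancing time (a new reading comes with each control period).
- imaging.camera(name): name is "side" or "top" or "wrist"; returns the picture (400x640x3 uint8, red, green, blue); there is no depth.
- imaging.camera_info(name): a dict with "fx", "fy", "cx", "cy" (pixels), "k1" (the pictures are not rectified: a ray, as slopes to the right and down, at radius r is drawn at 1 + k1 r^2 times it, then the intrinsics apply), "position" and "attitude" of the camera in the world. Camera axes: x right, y down, z forward; pixel columns grow to the right and rows downward; lengths in m; the calibration is good to about 2 mm. A picture is of the moment at which its call begins: read the wrist's pose just before it. camera_info takes no time and is no camera call; for the wrist camera it gives the pose at the moment of the call.
- r.job_done(): hands the job in, once; it reports no verdict.
Trained networks look in the newest picture that a camera, given by its name, has taken for a name from the list of things; names that differ only in an ending like _2 or _b are one class to them, and where a whole thing is asked for, a point or a joint stands for the part that bears it (a point fixed in the world has none). Each returns a list of dicts, best first, with "confidence" (0 to 1); they miss things now and then, are a little off and sometimes report something else, mostly with a low value. They report only what shows in the picture. A call takes as long as a camera call.
- finder.cut_out(camera, thing): "pixels" (400x640 bool, what is visible of it) and "rect" ([centre column, centre row, width, height] in pixels, round what is visible of it).
- finder.pinpoint(camera, thing): "xy" ([column, row] in pixels: a listed point, or the origin of a listed thing).
The state is a dict: "time_s": time; "qpos": joint angles; "qd": joint speeds; "effort": joint torques, N m; "position": TCP position; "tool_rot": TCP orientation; "contact_force": force on the tool from outside, world axes, zero at the start; "wrist_torque": the same for the moment, N m; "grip_width": finger opening in m.
Only numpy, scipy, OpenCV 4.12 (cv2) and the standard library are available. Lean on these libraries where they do the work, as an engineer would, in place of code of your own. Each camera call takes 0.05 s, during which the arm holds its last target. There are 200 camera calls.

## Task

This coffee grinder's burrs have just been cleaned and refitted, so its zero must be set again. Slacken the lock ring by about a quarter of a turn, wind the collar clockwise until you feel the burrs just touch (do not force them together), back the collar off an eighth of a turn, then tighten the lock ring firmly by hand so that the collar stays there, and let go. Leave the things lying around where they are.

Things in the scene. Friction and masses are not known exactly. Their poses are not given: they have to be found in the camera images.
- grinder: home coffee grinder, hopper off, fixed: black base, steel column, grey casting (top 200 mm above the bench, 118 mm wide) and on it an aluminium neck 52 mm across, top at 226 mm. Hidden in it on the motor shaft is the lower burr, a disc 10 mm thick; its height differs by tenths of a mm after a refit. Origin on the bench under the upright axis of neck, ring and collar; z up, x towards the spout.
- lock_ring: steel ring with a ribbed soft rubber sleeve round the collar's foot: 60 mm across, 18 mm high, 226 to 244 mm above the bench. Origin on the axis at bench height, z up. Anticlockwise from above loosens and lifts it, 4 mm a turn. Starts tight: breaks loose at 0.4 to 1.1 Nm, clear of the neck after 0.3 to 0.6 rad, then under 0.1 Nm. It turns along with the collar when slack.
- collar: knob with a black rubber sleeve of eight lobes, 40 mm across, 246 to 278 mm above the bench. Origin on the axis at bench height, z up. It carries the upper burr, a disc 10 mm thick, down inside the neck. Clockwise from above lowers it, 4 mm a turn (an eighth of a turn: 0.5 mm); free torque 0.05 to 0.2 Nm. The burrs touch after 0.2 to 1.2 rad clockwise of the start, differently each time.
- hopper: the grinder's clear conical bean hopper, taken off and standing upright on the bench: 60 mm wide at the foot, 112 mm at the rim, 115 mm tall; origin under its centre. Leave it alone.
- dosing_cup: small open steel cup, 58 mm across, 65 mm tall, standing on the bench; origin under its centre. Leave it alone.
- brush: cleaning brush 170 mm long lying on the bench; origin under its middle. Leave it alone.
- screwdriver: screwdriver 190 mm long with a black handle lying on the bench; origin under its middle. Leave it alone.
- collar_grip (a point): centre of the collar's sleeve on the axis, 264 mm above the bench. Once the burrs touch, the torque climbs 1.5 to 2 Nm a rad: 0.2 Nm over the free torque means about 35 N between them; 100 N (0.5 to 0.7 Nm) is too much. Both sleeves are soft: they twist 0.2 rad per Nm and spring back on release, so what they sit on turns that much less than the hand.
- lock_ring_grip (a point): centre of the lock ring on the axis, 235 mm above the bench. To retighten, it takes 1 to 2.4 rad until it meets the neck again, and from there the torque climbs about 1.5 Nm a rad: 0.35 Nm clamps it with 45 to 70 N, 0.6 Nm with 80 to 120 N (firm); over 1.2 Nm is too much. Tightening it lifts the collar by up to 0.1 mm and hardly turns it.

How it is judged (in metres and radians):
On the way, in this order (a step that is already met when the one before it is completed fails the run):
1. the lock ring is slackened off, no longer clamped on the neck (contact force between lock_ring and grinder below 1 N), for 0.2 s.
2. the collar has been wound down until the burrs touch (contact force between upper_burr and lower_burr above 5 N), for 0.1 s.
3. the collar is backed off again, the burrs 0.2 to 0.75 mm clear of each other (being 10 mm thick, their centres 10.2 to 10.75 mm apart) (distance between upper_burr and lower_burr between 0.0102 and 0.01075 m), for 0.2 s.
At the end, for the whole second after the job is handed in: the lock ring is clamped on the neck with over 50 N, and the burrs stand 0.2 to 0.75 mm apart (all of step 3 and contact force between lock_ring and grinder above 50 N); the robot touches nothing.
It fails at once if the burrs are forced together with over 100 N (contact force between upper_burr and lower_burr above 100 N).
It fails at once if the lock ring is overtightened, over 250 N on the neck (contact force between lock_ring and grinder above 250 N).
It fails at once if a bystander is moved by over 30 mm (distance of any of hopper, dosing_cup, brush, screwdriver from where it was at the start of the episode above 0.03 m).
It also fails if it takes over 70 s, if anything falls off the work surface, if the arm or the gripper's body presses on something with over 40 N, if the wrist force passes 120 N, or if a joint passes its speed limit or range.

## Working session

There is one attempt and no reset: what is moved stays moved. The work goes in short steps, Python scripts to look and compute and a tool call to move; the robot and the scene stay as the last step left them, time stands still between calls to the robot, and variables do not carry over. Pictures are saved under pics/ and viewed, about 8 in all and at most 12, crops included, and the job is handed in when it is done.

Besides the shell and the picture viewer there is one more tool, called after "Request:" in YAML: its name, and indented under it one key for each argument. play_rows: Moves the arm, as the interface text tells. Its arguments: {"type":"object","properties":{"rows":{"type":"array"},"gripper":{"type":"number"},"squeeze":{"type":"number"}},"required":["rows"]}

```bash
mkdir -p pics; ls; python3 - <<'E'
from bench import r, imaging, finder
import cv2,numpy as np
s=r.state();print({k:np.round(v,3).tolist() for k,v in s.items()})
ims=[]
for c in ["side","top","wrist"]:
    im=imaging.camera(c);i=imaging.camera_info(c);print(c,{k:np.round(v,4).tolist() for k,v in i.items()})
    cv2.imwrite(f"pics/a_{c}.png",im[:,:,::-1]);ims.append(im[:,:,::-1])
    for t in ["collar_grip","lock_ring_grip","grinder","hopper","dosing_cup"]:
        print(t,[(np.round(d["xy"],1).tolist(),round(d["confidence"],2)) for d in finder.pinpoint(c,t)[:2]])
a=cv2.resize(ims[0],(480,300));b=cv2.resize(ims[1],(480,300))
cv2.imwrite("pics/a.png",np.vstack([a,b]))
E
```

```text
pics
{'time_s': 0.0, 'qpos': [60.99, 24.449, 4.233, 92.052, -1.953, 63.646, -3.846], 'qd': [0.047, -0.007, 0.077, -0.004, 0.06, -0.127, 0.021], 'effort': [-0.001, -94.985, 3.761, -46.351, 0.019, 0.01, 0.0], 'position': [0.236, -0.632, 0.253], 'tool_rot': [[0.349, -0.937, -0.001], [-0.937, -0.349, 0.001], [-0.001, 0.0, -1.0]], 'contact_force': [0.276, 0.848, 0.044], 'wrist_torque': [-0.007, -0.013, 0.066], 'grip_width': 0.085}
side {'fx': 454.6421, 'fy': 454.6421, 'cx': 309.0741, 'cy': 203.6649, 'k1': 0.0424, 'position': [0.0427, 0.781, 1.2376], 'attitude': [[-0.7804, -0.4702, 0.4122], [-0.6252, 0.5751, -0.5276], [0.011, -0.6694, -0.7428]]}
collar_grip [([368.2, 165.9], 0.77)]
lock_ring_grip [([365.7, 171.2], 0.44)]
grinder [([357.1, 218.7], 0.56)]
hopper [([229.5, 335.7], 0.96), ([356.8, 217.8], 0.27)]
dosing_cup [([394.6, 181.2], 0.77)]
top {'fx': 477.7917, 'fy': 477.7917, 'cx': 320.1262, 'cy': 198.1627, 'k1': -0.1232, 'position': [0.4573, -0.004, 1.645], 'attitude': [[-0.0192, -0.994, 0.1075], [-0.9998, 0.0203, 0.009], [-0.0111, -0.1073, -0.9942]]}
collar_grip [([376.5, 218.0], 0.57)]
lock_ring_grip [([371.5, 216.7], 0.53)]
grinder [([367.6, 221.1], 0.79)]
hopper [([195.4, 208.9], 0.57)]
dosing_cup [([439.3, 216.2], 0.47)]
wrist {'fx': 357.1356, 'fy': 357.1356, 'cx': 318.8562, 'cy': 197.044, 'k1': -0.0755, 'position': [0.3112, -0.6042, 0.3731], 'attitude': [[0.3488, -0.8903, -0.2928], [-0.9372, -0.3312, -0.1093], [0.0004, 0.3125, -0.9499]]}
collar_grip []
lock_ring_grip []
grinder []
hopper []
dosing_cup []
```

```bash
cat > h.py <<'E'
from bench import r, imaging, finder
import cv2,numpy as np
def ray(cam,xy,i=None):
    i=i or imaging.camera_info(cam)
    d=(np.array(xy)-[i["cx"],i["cy"]])/[i["fx"],i["fy"]]
    u=d.copy()
    for _ in range(20): u=d/(1+i["k1"]*(u@u))
    return np.array(i["position"]),np.array(i["attitude"])@[u[0],u[1],1]
def atz(cam,xy,z,i=None):
    p,v=ray(cam,xy,i); return p+v*(z-p[2])/v[2]
def proj(i,P):
    c=np.array(i["attitude"]).T@(np.array(P)-i["position"]);u=c[:2]/c[2]
    return u*(1+i["k1"]*(u@u))*[i["fx"],i["fy"]]+[i["cx"],i["cy"]]
def st():
    s=r.state();R=np.array(s["tool_rot"])
    print("t",round(s["time_s"],2),"p",np.round(s["position"],4),"yaw",round(np.degrees(np.arctan2(R[1,0],R[0,0])),2),"tilt",np.round(R[:2,2],4),"F",np.round(s["contact_force"],1),"T",np.round(s["wrist_torque"],3),"w",round(s["grip_width"]*1e3,1),"q7",round(s["qpos"][6],1));return s
E
python3 - <<'E'
from h import *
for c,pts in {"side":[((368.2,165.9),.264),((365.7,171.2),.235),((357.1,218.7),0),((394.6,181.2),0),((229.5,335.7),0)],"top":[((376.5,218),.264),((371.5,216.7),.235),((367.6,221.1),0),((439.3,216.2),0),((195.4,208.9),0)]}.items():
    for xy,z in pts: print(c,xy,np.round(atz(c,xy,z),4))
E
```

```text
side (368.2, 165.9) [ 0.5392 -0.151   0.264 ]
side (365.7, 171.2) [ 0.5465 -0.1533  0.235 ]
side (357.1, 218.7) [ 0.5518 -0.15    0.    ]
side (394.6, 181.2) [ 0.5477 -0.3965  0.    ]
side (229.5, 335.7) [0.5864 0.448  0.    ]
top (376.5, 218) [ 0.5456 -0.1537  0.264 ]
top (371.5, 216.7) [ 0.5516 -0.1421  0.235 ]
top (367.6, 221.1) [ 0.5525 -0.1512  0.    ]
top (439.3, 216.2) [ 0.564 -0.401  0.   ]
top (195.4, 208.9) [0.6064 0.4474 0.    ]
```

View pics/a.png

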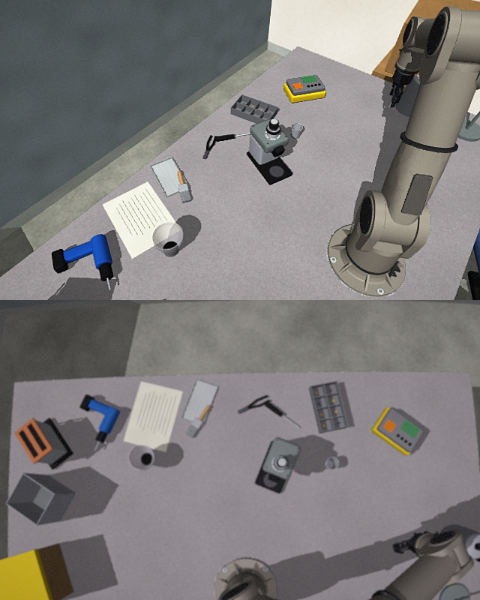

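The side and top views both put the grinder's axis near (0.548, -0.150). In the composite it is at about (268,140) in the side view and (282,462) in the top view. The cup stands about 0.25 m from it on the -y side. I'll raise the tool and go above the grinder for a wrist view.

Request:
play_rows:
  rows:
    - [0, 0, -50, 0]
    - [0, 0, -100, 0]
    - [0, 0, -150, 0]
    - [-30, -40, -150, 0]
    - [-60, -80, -150, 0]
    - [-90, -120, -150, 0]
    - [-120, -160, -150, 0]
    - [-150, -200, -150, 0]
  gripper: 85
  squeeze: 60

```text
time_s: 1.7
position: [0.3714, -0.4202, 0.4036]
tool_rot: [[0.349, -0.937, 0.0], [-0.937, -0.349, -0.0], [0.001, -0.0, -1.0]]
contact_force: [1.2, -0.7, 0.8]
grip_width: 0.0852
```

Request:
play_rows:
  rows:
    - [-30, -40, 0, 0]
    - [-60, -80, 0, 0]
    - [-90, -120, 0, 0]
    - [-120, -160, 0, 0]
    - [-150, -200, 0, 0]
    - [-170, -230, 0, 0]
    - [-193, -260, 0, 0]
    - [-193, -260, 0, 0]

```text
time_s: 2.5
position: [0.549, -0.1452, 0.4032]
tool_rot: [[0.356, -0.935, 0.001], [-0.935, -0.356, 0.002], [-0.002, -0.001, -1.0]]
contact_force: [-0.8, 0.2, -0.1]
grip_width: 0.0847
```

```bash
cat > look.py <<'E'
from h import *
import sys
s=st();im=imaging.camera("wrist");i=imaging.camera_info("wrist")
cv2.imwrite(f"pics/{sys.argv[1]}.png",im[:,:,::-1])
for t,z in [("collar_grip",.264),("lock_ring_grip",.235),("grinder",0)]:
    for d in finder.pinpoint("wrist",t)[:1]: print(t,np.round(d["xy"],1),round(d["confidence"],2),np.round(atz("wrist",d["xy"],z,i),4))
E
python3 look.py b; python3 - <<'E'
from h import *
i=imaging.camera_info("wrist")
for t in ["collar","lock_ring"]:
    for d in finder.cut_out("wrist",t)[:1]: print(t,d["rect"],d["confidence"])
print(proj(i,[.548,-.15,.278]))
E
```

```text
t 2.5 p [ 0.549  -0.1452  0.4032] yaw -69.17 tilt [0.0005 0.0018] F [-0.8  0.2 -0.1] T [ 0.012  0.059 -0.019] w 84.7 q7 -63.4
collar_grip [328.3 190.4] 0.66 [ 0.551  -0.1542  0.264 ]
collar [323.3, 181.1, 75.2, 78.7] 0.74
lock_ring [327.4, 175.1, 73.1, 62.4] 0.64
[317.85475122 194.50535858]
```

View pics/b.png

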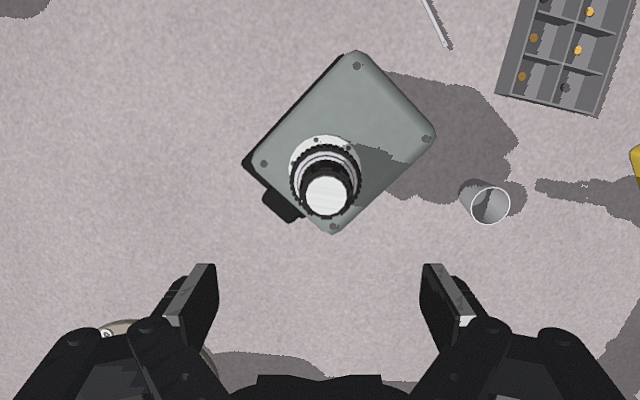

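The wrist view shows the collar's bright top disc at about (327,196), with the ring just above it in the picture. The cup is at (490,205), clear of the grinder. I'll measure the disc's centre precisely.

```bash
python3 - <<'E'
from h import *
i=imaging.camera_info("wrist");im=cv2.imread("pics/b.png")
g=cv2.cvtColor(im,6);m=(g>215).astype(np.uint8)
n,l,s,c=cv2.connectedComponentsWithStats(m)
for k in range(1,n):
    if s[k,4]>200: print(s[k],c[k],atz("wrist",c[k],.278,i))
# collar black-lobes blob outline + expected diameters
a,b=proj(i,[.551,-.154,.278]),proj(i,[.551+.02,-.154,.278]);print(a,np.linalg.norm(b-a)*2)
E
```

```text
[290 135  57  27 375] [316.21333333 144.05066667] [ 0.58185843 -0.13645558  0.278     ]
[ 306  177   40   37 1170] [325.76495726 195.23760684] [ 0.54939139 -0.15573378  0.278     ]
[324.29952918 192.44842504] 54.61880627105578
```

Request:
play_rows:
  rows:
    - [9.3, 3.5, 0, 0.14]
    - [9.3, 3.5, 0, 0.28]
    - [9.3, 3.5, 0, 0.42]
    - [9.3, 3.5, 0, 0.56]
    - [9.3, 3.5, 0, 0.7]
    - [9.3, 3.5, 0, 0.84]
    - [9.3, 3.5, 0, 0.98]
    - [9.3, 3.5, 0, 1.1]

```text
time_s: 3.6
position: [0.5465, -0.1613, 0.4035]
tool_rot: [[-0.682, -0.731, 0.0], [-0.731, 0.682, -0.0], [0.0, -0.0, -1.0]]
contact_force: [-1.0, 0.5, 0.2]
grip_width: 0.0849
```

Request:
play_rows:
  rows:
    - [0, 0, 20, 0]
    - [0, 0, 40, 0]
    - [0, 0, 40, 0]
    - [0, 0, 40, 0]

```text
time_s: 4.0
position: [0.5468, -0.1609, 0.3639]
tool_rot: [[-0.677, -0.736, -0.0], [-0.736, 0.677, 0.0], [0.0, 0.0, -1.0]]
contact_force: [0.2, -0.1, 0.3]
grip_width: 0.0853
```

```bash
python3 look.py c; python3 - <<'E'
from h import *
i=imaging.camera_info("wrist");im=cv2.imread("pics/c.png")
g=cv2.cvtColor(im,6);m=(g>215).astype(np.uint8)
n,l,s,c=cv2.connectedComponentsWithStats(m)
for k in range(1,n):
    if s[k,4]>200: print(s[k],c[k],atz("wrist",c[k],.278,i))
E
```

```text
t 4.0 p [ 0.5468 -0.1609  0.3639] yaw -132.64 tilt [-0.  0.] F [ 0.2 -0.1  0.3] T [ 0.013 -0.    -0.019] w 85.3 q7 -124.6
collar_grip [305.  215.1] 0.77 [ 0.5502 -0.1507  0.264 ]
[ 278  201   46   43 1421] [299.62280084 222.33286418] [ 0.55275423 -0.14870402  0.278     ]
[   0  240   45  107 2829] [ 16.80311064 299.97808413] [0.64755316 0.04591729 0.278     ]
```

View pics/c.png

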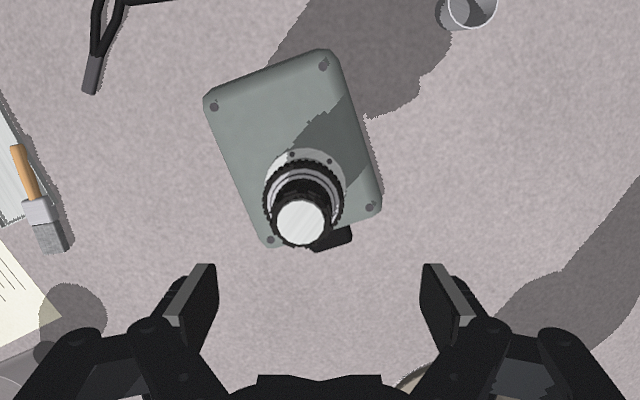

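Turning by + lowers q7. View b was taken while the arm was still moving, so I'll use c: the collar's top disc is at (300,222), about 12 mm off the jaws' midline at column 319. I'll correct for that and measure again once the arm has settled.

Request:
play_rows:
  rows:
    - [-12, 4, 0, 0]
    - [-12, 4, 0, 0]
    - [-12, 4, 0, 0]
    - [-12, 4, 0, 0]

```text
time_s: 4.6
position: [0.5521, -0.1488, 0.3633]
tool_rot: [[-0.677, -0.736, -0.0], [-0.736, 0.677, -0.0], [0.0, 0.0, -1.0]]
contact_force: [0.6, -0.1, -0.7]
grip_width: 0.0852
```

```bash
cat > disc.py <<'E'
from h import *
import sys
s=st();i=imaging.camera_info("wrist");im=imaging.camera("wrist")[:,:,::-1]
cv2.imwrite(f"pics/{sys.argv[1]}.png",im)
g=cv2.cvtColor(im.copy(),6);m=(g>200).astype(np.uint8)
n,l,S,c=cv2.connectedComponentsWithStats(m)
R=np.array(s["tool_rot"])
for k in range(1,n):
    if 600<S[k,4]<8000 and .7<S[k,2]/S[k,3]<1.4:
        P=atz("wrist",c[k],.278,i);print(S[k],np.round(c[k],1),P,"tool xy mm",np.round(1e3*R.T@(P-s["position"]),1)[:2])
for d in finder.pinpoint("wrist","collar_grip")[:1]: print(d["xy"],atz("wrist",d["xy"],.264,i))
for d in finder.pinpoint("wrist","lock_ring_grip")[:1]: print(d["xy"],atz("wrist",d["xy"],.235,i))
E
python3 disc.py d
```

```text
t 4.6 p [ 0.5521 -0.1488  0.3633] yaw -132.58 tilt [-0.0001 -0.    ] F [ 0.6 -0.1 -0.7] T [-0.046 -0.041  0.001] w 85.2 q7 -126.0
[ 297  195   47   43 1575] [320.3 216.1] [ 0.55216013 -0.14945435  0.278     ] tool xy mm [ 0.4 -0.5]
[321.6, 210.4] [ 0.55048858 -0.14915242  0.264     ]
```

Request:
play_rows:
  rows:
    - [0, 0, 30, 0]
    - [0, 0, 60, 0]
    - [0, 0, 90, 0]
    - [0, 0, 110, 0]
    - [0, 0, 120, 0]
    - [0, 0, 127, 0]
    - [0, 0, 127, 0]
    - [0, 0, 127, 0]

```text
time_s: 5.55
position: [0.5526, -0.1489, 0.2372]
tool_rot: [[-0.677, -0.736, 0.001], [-0.736, 0.677, -0.0], [-0.001, -0.001, -1.0]]
contact_force: [-0.2, 0.1, -0.3]
grip_width: 0.0849
```

```bash
python3 -c "
from h import *
st()
cv2.imwrite('pics/e.png',np.vstack([imaging.camera('wrist')[:,:,::-1], np.zeros((1,640,3),np.uint8)]))"
```

```text
t 5.55 p [ 0.5526 -0.1489  0.2372] yaw -132.59 tilt [ 0.0011 -0.0002] F [-0.2  0.1 -0.3] T [-0.049  0.007  0.033] w 84.9 q7 -127.3
```

View pics/e.png

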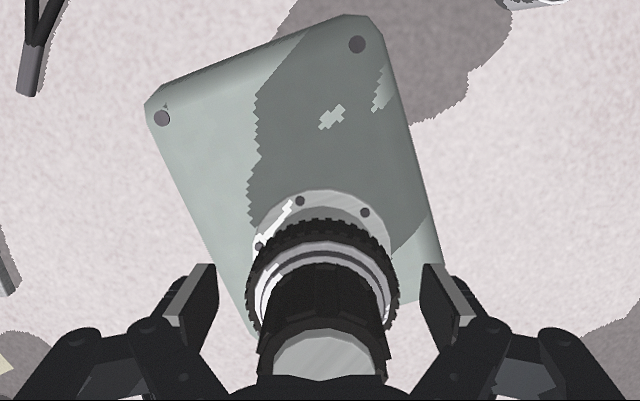

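The ring spans columns 246–400 and sits centred between the jaws, which are at 216 and 422. Now I'll close on it.

Request:
play_rows:
  rows:
    - [0, 0, 0, 0]
    - [0, 0, 0, 0]
    - [0, 0, 0, 0]
    - [0, 0, 0, 0]
    - [0, 0, 0, 0]
    - [0, 0, 0, 0]
    - [0, 0, 0, 0]
    - [0, 0, 0, 0]
  gripper: 45
  squeeze: 60

```text
time_s: 6.4
position: [0.5519, -0.1495, 0.2373]
tool_rot: [[-0.677, -0.736, 0.0], [-0.736, 0.677, -0.001], [0.0, -0.001, -1.0]]
contact_force: [-7.1, -3.0, 10.4]
grip_width: 0.0583
```

```bash
python3 -c "
from h import *
st()"
```

```text
t 6.4 p [ 0.5519 -0.1495  0.2373] yaw -132.64 tilt [ 0.0003 -0.0007] F [-7.1 -3.  10.4] T [-0.161  1.101  0.069] w 58.3 q7 -127.3
```

Request:
play_rows:
  rows:
    - [0.5, 0, -0.5, 0]
    - [0.5, 0, -0.5, 0]
    - [0.5, 0, -0.5, -0.05]
    - [0.5, 0, -0.5, -0.1]
    - [0.5, 0, -0.5, -0.15]
    - [0.5, 0, -0.5, -0.2]
    - [0.5, 0, -0.5, -0.25]
    - [0.5, 0, -0.5, -0.3]
  squeeze: 100

```text
time_s: 7.2
position: [0.5518, -0.1496, 0.2377]
tool_rot: [[-0.428, -0.904, 0.001], [-0.904, 0.428, -0.0], [-0.0, -0.001, -1.0]]
contact_force: [-5.7, -2.5, 7.9]
grip_width: 0.0577
```

```bash
python3 -c "
from h import *
st()"
```

```text
t 7.2 p [ 0.5518 -0.1496  0.2377] yaw -115.35 tilt [ 0.0007 -0.0002] F [-5.7 -2.5  7.9] T [ 0.388  0.714 -0.391] w 57.7 q7 -110.8
```

Request:
play_rows:
  rows:
    - [0, 0, 0, -0.06]
    - [0, 0, 0, -0.12]
    - [0, 0, 0, -0.18]
    - [0, 0, -0.1, -0.24]
    - [0, 0, -0.1, -0.3]
    - [0, 0, -0.2, -0.36]
    - [0, 0, -0.2, -0.42]
    - [0, 0, -0.2, -0.5]

```text
time_s: 8.0
position: [0.5519, -0.1494, 0.2379]
tool_rot: [[0.059, -0.998, 0.001], [-0.998, -0.059, -0.0], [0.0, -0.001, -1.0]]
contact_force: [-5.4, -1.6, 10.3]
grip_width: 0.0577
```

```bash
python3 -c "
from h import *
st()"
```

```text
t 8.0 p [ 0.5519 -0.1494  0.2379] yaw -86.64 tilt [ 0.0006 -0.0003] F [-5.4 -1.6 10.3] T [ 0.634  1.086 -0.089] w 57.7 q7 -83.6
```

Request:
play_rows:
  rows:
    - [0, 0, -0.1, -0.12]
    - [0, 0, -0.2, -0.24]
    - [0, 0, -0.3, -0.36]
    - [0, 0, -0.4, -0.48]
    - [0, 0, -0.5, -0.6]
    - [0, 0, -0.6, -0.72]
    - [0, 0, -0.6, -0.84]
    - [0, 0, -0.7, -0.9]

```text
time_s: 8.8
position: [0.5517, -0.1494, 0.2385]
tool_rot: [[0.82, -0.573, -0.0], [-0.573, -0.82, -0.0], [0.0, 0.0, -1.0]]
contact_force: [-4.3, -0.7, 10.3]
grip_width: 0.0574
```

```bash
python3 -c "
from h import *
st()"
```

```text
t 8.8 p [ 0.5517 -0.1494  0.2385] yaw -34.94 tilt [-0.     -0.0003] F [-4.3 -0.7 10.3] T [ 0.377  1.488 -0.107] w 57.4 q7 -34.7
```

Request:
play_rows:
  rows:
    - [0, 0, 0, 0]
    - [0, 0, 0, 0]
    - [0, 0, 0, 0]
    - [0, 0, 0, 0]
    - [0, 0, 0, 0]
    - [0, 0, 0, 0]
  gripper: 85

```text
time_s: 9.4
position: [0.5518, -0.1491, 0.2378]
tool_rot: [[0.817, -0.576, 0.0], [-0.576, -0.817, 0.0], [0.0, -0.0, -1.0]]
contact_force: [0.3, -0.5, -0.4]
grip_width: 0.0851
```

```bash
python3 -c "
from h import *
st()"; python3 disc.py f
```

```text
t 9.4 p [ 0.5518 -0.1491  0.2378] yaw -35.19 tilt [0.0001 0.0001] F [ 0.3 -0.5 -0.4] T [ 0.033  0.026 -0.005] w 85.1 q7 -34.9
t 9.4 p [ 0.5518 -0.1491  0.2378] yaw -35.19 tilt [0.0001 0.0001] F [ 0.3 -0.5 -0.4] T [ 0.033  0.026 -0.005] w 85.1 q7 -34.9
[320.4, 341.2] [ 0.55284437 -0.14877663  0.264     ]
```

View pics/f.png

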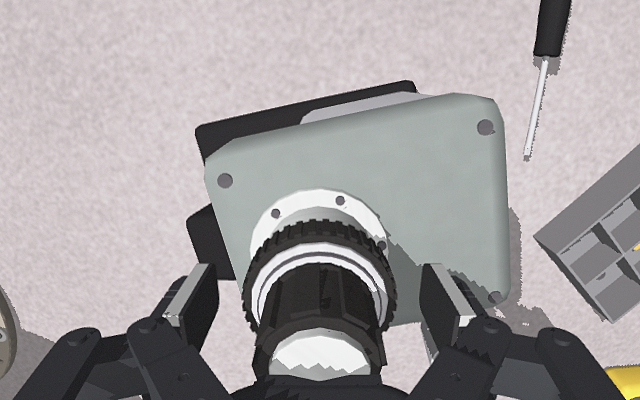

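The ring is slack: torque fell from 0.39 to 0.1 Nm, and I turned it 1.7 rad by hand. In the picture it is centred between the jaws. I'll lift to collar height and grip the collar.

Request:
play_rows:
  rows:
    - [0, 0, -15, 0]
    - [0, 0, -30, 0]
    - [0, 0, -35, 0]
    - [0, 0, -35, 0]
  gripper: 85

```text
time_s: 9.95
position: [0.5524, -0.1493, 0.2743]
tool_rot: [[0.817, -0.576, 0.002], [-0.576, -0.817, -0.001], [0.002, -0.001, -1.0]]
contact_force: [0.2, -0.6, -0.2]
grip_width: 0.0853
```

Request:
play_rows:
  rows:
    - [0, 0, 0, 0]
    - [0, 0, 0, 0]
    - [0, 0, 0, 0]
    - [0, 0, 0, 0]
    - [0, 0, 0, 0]
    - [0, 0, 0, 0]
    - [0, 0, 0, 0]
    - [0, 0, 0, 0]
  gripper: 25
  squeeze: 50

```text
time_s: 10.75
position: [0.5518, -0.1493, 0.2726]
tool_rot: [[0.817, -0.576, -0.0], [-0.576, -0.817, -0.0], [-0.0, 0.0, -1.0]]
contact_force: [0.8, -1.2, -0.0]
grip_width: 0.0386
```

```bash
python3 -c "
from h import *
for _ in range(3): st();imaging.camera('wrist')"
```

```text
t 10.75 p [ 0.5518 -0.1493  0.2726] yaw -35.19 tilt [-0. -0.] F [ 0.8 -1.2 -0. ] T [-0.315 -0.175  0.016] w 38.6 q7 -33.9
t 10.8 p [ 0.5518 -0.1493  0.2726] yaw -35.19 tilt [-0.0001  0.    ] F [ 1.2 -1.  -0.8] T [-0.41  -0.289 -0.036] w 38.4 q7 -33.9
t 10.85 p [ 0.5518 -0.1493  0.2726] yaw -35.19 tilt [-0. -0.] F [ 1.5 -1.6 -1. ] T [-0.407 -0.286 -0.002] w 38.1 q7 -33.9
```

Request:
play_rows:
  rows:
    - [0, 0, 0, 0.05]
    - [0, 0, 0.1, 0.1]
    - [0, 0, 0.1, 0.15]
    - [0, 0, 0.1, 0.2]
    - [0, 0, 0.1, 0.2]

```text
time_s: 11.4
position: [0.5518, -0.1493, 0.2725]
tool_rot: [[0.686, -0.728, 0.0], [-0.728, -0.686, -0.0], [0.0, 0.0, -1.0]]
contact_force: [1.1, -3.0, -2.2]
grip_width: 0.0382
```

```bash
cat > tq.py <<'E'
from h import *
T=[]
for k in range(6): T.append(r.state()["wrist_torque"][2]);imaging.camera('wrist')
s=st();print("Tz mean",np.mean(T),np.round(T,3))
E
python3 tq.py
```

```text
t 11.7 p [ 0.5518 -0.1493  0.2726] yaw -46.6 tilt [0. 0.] F [ 2.4 -3.4 -2. ] T [-0.649 -0.593  0.12 ] w 38.4 q7 -44.8
Tz mean 0.10516021275935361 [0.117 0.116 0.124 0.077 0.082 0.114]
```

Request:
play_rows:
  rows:
    - [0, 0, 0, 0.05]
    - [0, 0, 0.1, 0.1]
    - [0, 0, 0.1, 0.15]
    - [0, 0, 0.1, 0.15]

```text
time_s: 12.1
position: [0.5518, -0.1493, 0.2725]
tool_rot: [[0.57, -0.822, 0.0], [-0.822, -0.57, -0.0], [0.0, -0.0, -1.0]]
contact_force: [1.6, -4.1, -4.1]
grip_width: 0.0388
```

```bash
python3 tq.py
```

```text
t 12.4 p [ 0.5518 -0.1493  0.2725] yaw -55.19 tilt [0. 0.] F [ 3.5 -4.1 -4. ] T [-0.841 -0.815  0.099] w 38.4 q7 -53.0
Tz mean 0.0811150210444773 [0.054 0.076 0.053 0.093 0.112 0.098]
```

Request:
play_rows:
  rows:
    - [0, 0, 0, 0.05]
    - [0, 0, 0.1, 0.1]
    - [0, 0, 0.1, 0.15]
    - [0, 0, 0.1, 0.15]

```text
time_s: 12.8
position: [0.5518, -0.1493, 0.2724]
tool_rot: [[0.44, -0.898, 0.0], [-0.898, -0.44, -0.0], [0.0, -0.0, -1.0]]
contact_force: [3.3, -3.3, -3.9]
grip_width: 0.0385
```

```bash
python3 tq.py
```

```text
t 13.1 p [ 0.5518 -0.1493  0.2724] yaw -63.79 tilt [ 0.0001 -0.    ] F [ 3.3 -3.5 -3.5] T [-0.913 -0.706  0.058] w 38.3 q7 -61.2
Tz mean 0.11007866930735767 [0.143 0.103 0.091 0.112 0.082 0.13 ]
```

Request:
play_rows:
  rows:
    - [0, 0, 0, 0.05]
    - [0, 0, 0.1, 0.1]
    - [0, 0, 0.1, 0.15]
    - [0, 0, 0.1, 0.15]

```text
time_s: 13.5
position: [0.5519, -0.1494, 0.2723]
tool_rot: [[0.301, -0.954, 0.0], [-0.954, -0.301, -0.0], [0.0, -0.0, -1.0]]
contact_force: [3.3, -3.7, -5.2]
grip_width: 0.0391
```

```bash
python3 tq.py
```

```text
t 13.8 p [ 0.5519 -0.1494  0.2723] yaw -72.39 tilt [ 0.0001 -0.0001] F [ 3.9 -4.  -4.5] T [-0.924 -0.822  0.076] w 38.8 q7 -69.5
Tz mean 0.06803739103797309 [0.062 0.091 0.029 0.045 0.082 0.1  ]
```

Request:
play_rows:
  rows:
    - [0, 0, 0, 0.05]
    - [0, 0, 0.1, 0.1]
    - [0, 0, 0.1, 0.15]
    - [0, 0, 0.1, 0.15]

```text
time_s: 14.2
position: [0.5519, -0.1494, 0.2722]
tool_rot: [[0.155, -0.988, 0.0], [-0.988, -0.155, -0.0], [0.0, -0.0, -1.0]]
contact_force: [4.7, -4.5, -4.9]
grip_width: 0.0387
```

```bash
python3 tq.py
```

```text
t 14.5 p [ 0.5519 -0.1494  0.2722] yaw -80.98 tilt [ 0.0001 -0.0001] F [ 3.8 -3.7 -5.2] T [-0.977 -0.835  0.101] w 38.6 q7 -77.7
Tz mean 0.08726704776838251 [0.069 0.03  0.063 0.148 0.061 0.153]
```

Request:
play_rows:
  rows:
    - [0, 0, 0, 0.05]
    - [0, 0, 0.1, 0.1]
    - [0, 0, 0.1, 0.15]
    - [0, 0, 0.1, 0.15]

```text
time_s: 14.9
position: [0.5519, -0.1494, 0.2721]
tool_rot: [[0.006, -1.0, 0.0], [-1.0, -0.006, -0.0], [0.0, -0.0, -1.0]]
contact_force: [4.6, -5.9, -3.8]
grip_width: 0.0388
```

```bash
python3 tq.py
```

```text
t 15.2 p [ 0.5519 -0.1494  0.2721] yaw -89.57 tilt [ 0.0002 -0.0002] F [ 3.8 -5.5 -3.9] T [-1.032 -0.774  0.26 ] w 38.6 q7 -85.9
Tz mean 0.23096014696872466 [0.243 0.233 0.202 0.235 0.198 0.276]
```

Request:
play_rows:
  rows:
    - [0, 0, 0, 0.03]
    - [0, 0, 0, 0.06]
    - [0, 0, 0, 0.06]
    - [0, 0, 0, 0.06]

```text
time_s: 15.6
position: [0.5519, -0.1494, 0.2721]
tool_rot: [[-0.052, -0.999, 0.0], [-0.999, 0.052, -0.0], [0.0, -0.0, -1.0]]
contact_force: [3.5, -4.6, -3.7]
grip_width: 0.0387
```

```bash
python3 tq.py
```

```text
t 15.9 p [ 0.5519 -0.1495  0.2721] yaw -93.0 tilt [ 0.0003 -0.0003] F [ 4.3 -3.4 -4.2] T [-1.122 -0.731  0.347] w 38.6 q7 -89.2
Tz mean 0.3333928030216687 [0.303 0.314 0.346 0.348 0.365 0.325]
```

Contact is confirmed: 0.09 Nm free torque, then 0.23, then 0.33 over the last 0.06 rad, which is about 43 N. To back off I add 0.14 rad over-travel, 0.085 rad sleeve twist and about 0.745 rad, so 0.97 rad at the hand.

Request:
play_rows:
  rows:
    - [0, 0, 0, -0.1]
    - [0, 0, -0.1, -0.22]
    - [0, 0, -0.2, -0.34]
    - [0, 0, -0.3, -0.46]
    - [0, 0, -0.3, -0.58]
    - [0, 0, -0.4, -0.7]
    - [0, 0, -0.5, -0.82]
    - [0, 0, -0.5, -0.92]

```text
time_s: 16.7
position: [0.5518, -0.1492, 0.2725]
tool_rot: [[0.766, -0.643, -0.0], [-0.643, -0.766, 0.0], [-0.0, -0.0, -1.0]]
contact_force: [2.6, -2.5, -3.9]
grip_width: 0.0385
```

Request:
play_rows:
  rows:
    - [0, 0, 0, -0.03]
    - [0, 0, 0, -0.05]
    - [0, 0, 0, -0.05]
    - [0, 0, 0, -0.05]

```text
time_s: 17.1
position: [0.5518, -0.1492, 0.2726]
tool_rot: [[0.793, -0.61, -0.0], [-0.61, -0.793, -0.0], [0.0, 0.0, -1.0]]
contact_force: [2.2, -2.9, -3.5]
grip_width: 0.0387
```

```bash
python3 tq.py
```

```text
t 17.4 p [ 0.5518 -0.1492  0.2726] yaw -37.49 tilt [-0. -0.] F [ 2.9 -3.9 -3.5] T [-0.807 -0.474 -0.165] w 38.4 q7 -36.1
Tz mean -0.16718865881576597 [-0.2   -0.216 -0.132 -0.174 -0.121 -0.161]
```

Request:
play_rows:
  rows:
    - [0, 0, 0, 0]
    - [0, 0, 0, 0]
    - [0, 0, 0, 0]
    - [0, 0, 0, 0]
    - [0, 0, 0, 0]
    - [0, 0, 0, 0]
  gripper: 85

```text
time_s: 18.0
position: [0.5518, -0.1491, 0.2727]
tool_rot: [[0.794, -0.608, 0.0], [-0.608, -0.794, 0.0], [-0.0, -0.0, -1.0]]
contact_force: [0.1, -0.4, 0.4]
grip_width: 0.0848
```

Request:
play_rows:
  rows:
    - [0, 0, 0, -0.14]
    - [0, 0, 0, -0.28]
    - [0, 0, 0, -0.42]
    - [0, 0, 0, -0.56]
    - [0, 0, 0, -0.7]
    - [0, 0, 0, -0.84]
    - [0, 0, 0, -0.98]
    - [0, 0, 0, -1.1]

```text
time_s: 18.8
position: [0.5518, -0.1492, 0.2726]
tool_rot: [[0.9, 0.436, 0.0], [0.436, -0.9, 0.0], [0.0, -0.0, -1.0]]
contact_force: [-0.4, -0.6, -0.2]
grip_width: 0.0854
```

Request:
play_rows:
  rows:
    - [0, 0, 10, -0.1]
    - [0, 0, 20, -0.1]
    - [0, 0, 30, -0.1]
    - [0, 0, 35, -0.1]
    - [0, 0, 35, -0.1]
    - [0, 0, 35, -0.1]

```text
time_s: 19.4
position: [0.5519, -0.149, 0.2378]
tool_rot: [[0.855, 0.519, 0.0], [0.519, -0.855, 0.0], [0.0, -0.0, -1.0]]
contact_force: [0.6, 0.2, 1.2]
grip_width: 0.0847
```

```bash
python3 tq.py; python3 disc.py g
```

```text
t 19.7 p [ 0.5519 -0.1492  0.2379] yaw 31.27 tilt [ 0.0004 -0.0002] F [-0.2  0.9 -0.4] T [ 0.035 -0.055  0.009] w 85.3 q7 27.8
Tz mean 0.011365873286834883 [-0.016  0.067  0.041 -0.008 -0.026  0.01 ]
t 19.7 p [ 0.5519 -0.1492  0.2379] yaw 31.27 tilt [ 0.0004 -0.0002] F [-0.2  0.9 -0.4] T [ 0.035 -0.055  0.009] w 85.3 q7 27.8
[319.4, 339.6] [ 0.55198081 -0.14803785  0.264     ]
```

View pics/g.png

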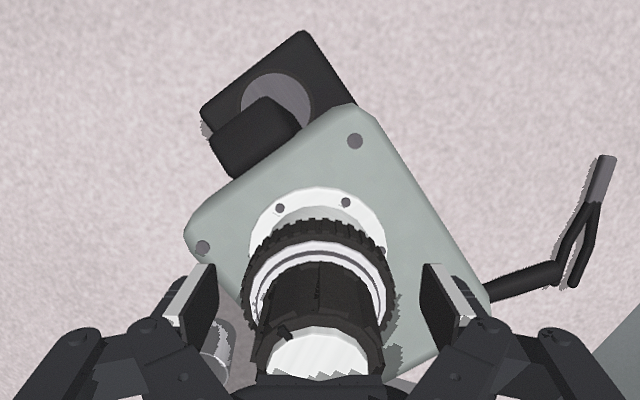

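The ring is again centred between the jaws, so I'll close and wind it clockwise.

Request:
play_rows:
  rows:
    - [0, 0, 0, 0]
    - [0, 0, 0, 0]
    - [0, 0, 0, 0]
    - [0, 0, 0, 0]
    - [0, 0, 0, 0]
    - [0, 0, 0, 0]
    - [0, 0, 0, 0]
    - [0, 0, 0, 0]
  gripper: 45
  squeeze: 80

```text
time_s: 20.65
position: [0.5516, -0.1494, 0.2383]
tool_rot: [[0.855, 0.519, -0.0], [0.519, -0.855, -0.001], [-0.001, 0.0, -1.0]]
contact_force: [-5.5, 0.4, 11.7]
grip_width: 0.0577
```

Request:
play_rows:
  rows:
    - [0, 0, 0, 0.1]
    - [0, 0, 0.1, 0.2]
    - [0, 0, 0.2, 0.3]
    - [0, 0, 0.2, 0.4]
    - [0, 0, 0.3, 0.5]
    - [0, 0, 0.4, 0.6]
    - [0, 0, 0.4, 0.7]
    - [0, 0, 0.5, 0.8]

```text
time_s: 21.45
position: [0.5517, -0.1493, 0.2378]
tool_rot: [[0.967, -0.255, 0.0], [-0.255, -0.967, -0.0], [0.0, 0.0, -1.0]]
contact_force: [-4.5, -1.1, 10.6]
grip_width: 0.0579
```

```bash
python3 tq.py
```

```text
t 21.75 p [ 0.5517 -0.1493  0.2378] yaw -14.58 tilt [ 0.     -0.0004] F [-3.6 -0.7  9.5] T [ 0.033  1.357 -0.019] w 57.6 q7 -15.1
Tz mean -0.017026827049432623 [ 0.024  0.013 -0.073 -0.01  -0.036 -0.02 ]
```

Request:
play_rows:
  rows:
    - [0, 0, 0, 0.08]
    - [0, 0, 0.1, 0.16]
    - [0, 0, 0.1, 0.24]
    - [0, 0, 0.2, 0.32]
    - [0, 0, 0.2, 0.4]
    - [0, 0, 0.2, 0.4]

```text
time_s: 22.35
position: [0.5518, -0.1493, 0.2375]
tool_rot: [[0.792, -0.611, 0.0], [-0.611, -0.792, -0.0], [0.0, 0.0, -1.0]]
contact_force: [-2.6, -1.7, 9.1]
grip_width: 0.0584
```

```bash
python3 tq.py
```

```text
t 22.65 p [ 0.5518 -0.1494  0.2376] yaw -37.49 tilt [ 0.0002 -0.0003] F [-3.  -0.9  8.2] T [ 0.192  1.067 -0.042] w 57.7 q7 -36.7
Tz mean -0.009997698592313703 [-0.019 -0.023 -0.009  0.011 -0.012 -0.007]
```

Request:
play_rows:
  rows:
    - [0, 0, 0, 0.08]
    - [0, 0, 0.1, 0.16]
    - [0, 0, 0.1, 0.24]
    - [0, 0, 0.2, 0.3]
    - [0, 0, 0.2, 0.3]

```text
time_s: 23.15
position: [0.5519, -0.1494, 0.2375]
tool_rot: [[0.577, -0.817, 0.0], [-0.817, -0.577, -0.001], [0.001, 0.0, -1.0]]
contact_force: [-4.4, -1.9, 10.2]
grip_width: 0.0578
```

```bash
python3 tq.py
```

```text
t 23.45 p [ 0.5519 -0.1494  0.2375] yaw -54.66 tilt [ 0.0004 -0.0005] F [-3.3 -0.4 10.9] T [0.238 1.144 0.382] w 57.9 q7 -52.9
Tz mean 0.41430122186318846 [0.44  0.446 0.386 0.393 0.414 0.407]
```

Request:
play_rows:
  rows:
    - [0, 0, 0, 0.06]
    - [0, 0, 0, 0.12]
    - [0, 0, 0, 0.18]
    - [0, 0, 0, 0.18]
    - [0, 0, 0, 0.18]

```text
time_s: 23.95
position: [0.5519, -0.1494, 0.2375]
tool_rot: [[0.423, -0.906, 0.001], [-0.906, -0.423, -0.001], [0.001, -0.0, -1.0]]
contact_force: [-2.9, -1.1, 10.0]
grip_width: 0.0577
```

```bash
python3 tq.py
```

```text
t 24.25 p [ 0.5519 -0.1494  0.2375] yaw -64.95 tilt [ 0.0005 -0.0006] F [-3.9 -1.6 10.5] T [0.229 1.001 0.711] w 57.7 q7 -62.6
Tz mean 0.6534915540099439 [0.62  0.663 0.625 0.679 0.659 0.675]
```

The torque is 0.65 Nm, which is firm. I'll release and return to the pose of picture g to check that the collar hasn't turned.

Request:
play_rows:
  rows:
    - [0, 0, 0, 0]
    - [0, 0, 0, 0]
    - [0, 0, 0, 0]
    - [0, 0, 0, 0]
    - [0, 0, 0, 0]
    - [0, 0, 0, 0]
  gripper: 85

```text
time_s: 24.85
position: [0.5518, -0.1492, 0.2367]
tool_rot: [[0.423, -0.906, -0.0], [-0.906, -0.423, 0.0], [-0.0, 0.0, -1.0]]
contact_force: [-0.2, -1.6, 0.6]
grip_width: 0.0849
```

Request:
play_rows:
  rows:
    - [0, 0, 0, -0.14]
    - [0, 0, 0, -0.28]
    - [0, 0, 0, -0.42]
    - [0, 0, 0, -0.56]
    - [0, 0, 0, -0.7]
    - [0, 0, 0, -0.84]
    - [0, 0, 0, -0.98]
    - [0, 0, 0, -1.12]

```text
time_s: 25.65
position: [0.5518, -0.1492, 0.2368]
tool_rot: [[1.0, -0.008, 0.0], [-0.008, -1.0, 0.0], [0.0, -0.0, -1.0]]
contact_force: [-0.3, -0.4, 0.9]
grip_width: 0.0847
```

Request:
play_rows:
  rows:
    - [0, 0, -0.5, -0.14]
    - [0, 0, -0.5, -0.28]
    - [0, 0, -0.5, -0.42]
    - [0, 0, -0.5, -0.56]
    - [0, 0, -0.5, -0.56]
    - [0, 0, -0.5, -0.56]
    - [0, 0, -0.5, -0.56]

```text
time_s: 26.35
position: [0.5518, -0.1492, 0.2373]
tool_rot: [[0.856, 0.516, 0.0], [0.516, -0.856, -0.0], [0.0, 0.0, -1.0]]
contact_force: [0.5, 0.2, -0.0]
grip_width: 0.0849
```

```bash
python3 disc.py k; python3 - <<'E'
import cv2,numpy as np
f=lambda n:cv2.resize(cv2.imread(f"pics/{n}.png")[170:400,220:430],None,fx=1.9,fy=2.2)
cv2.imwrite("pics/gk.png",np.hstack([f("g"),f("k")]))
E
```

```text
t 26.35 p [ 0.5518 -0.1492  0.2373] yaw 31.08 tilt [ 0.0001 -0.    ] F [ 0.5  0.2 -0. ] T [ 0.022 -0.018 -0.028] w 84.9 q7 27.6
[318.3, 341.7] [ 0.55172088 -0.14848139  0.264     ]
```

View pics/gk.png

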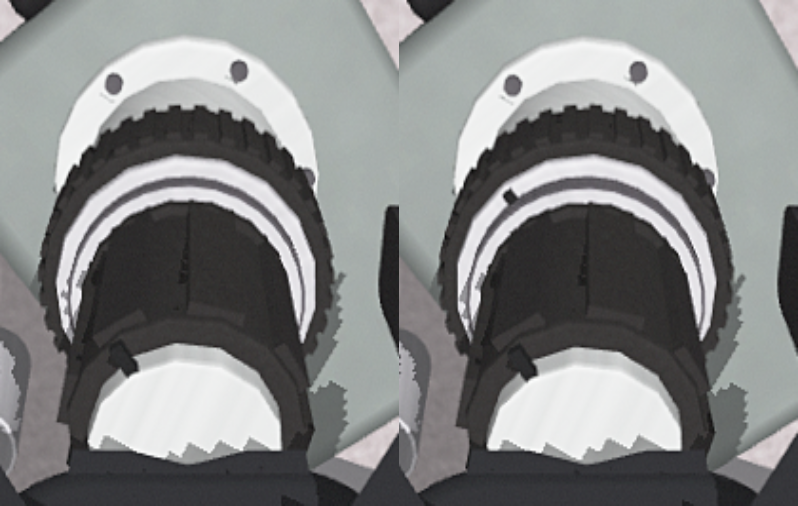

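The collar's mark is in the same place before and after: (122,358) on the left and (122,360) in the right half. The ring's own mark has come round, so the collar stayed put while the ring turned. I'll lift clear and hand in.

Request:
play_rows:
  rows:
    - [0, 0, -20, 0]
    - [0, 0, -50, 0]
    - [0, 0, -80, 0]
    - [0, 0, -110, 0]
    - [0, 0, -130, 0]
    - [0, 0, -130, 0]
    - [0, 0, -130, 0]

```text
time_s: 27.2
position: [0.5517, -0.1491, 0.3671]
tool_rot: [[0.855, 0.519, 0.0], [0.519, -0.855, -0.0], [0.0, 0.0, -1.0]]
contact_force: [-0.1, -0.3, 0.3]
grip_width: 0.085
```

```bash
python3 -c "
from h import *
st(); print(r.job_done())"
```

```text
t 27.2 p [ 0.5517 -0.1491  0.3671] yaw 31.24 tilt [ 0.0003 -0.0003] F [-0.1 -0.3  0.3] T [-0.007  0.045  0.022] w 85.0 q7 32.1
the job is handed in; nothing more can be done
None
```

The grinder's zero is set again and the job was handed in at 27.2 s; no verdict was reported.

- **Slackening:** I turned the lock ring 1.7 rad anticlockwise at the hand, a little over a quarter turn. It broke loose and then turned at about 0.1 Nm.
- **Touch:** I wound the collar clockwise until the torque rose from about 0.09 to 0.33 Nm. That is roughly 43 N between the burrs, well under the 100 N limit.
- **Back-off:** I backed the collar off 0.97 rad at the hand. Allowing for over-travel and sleeve twist, that is about 0.73 rad from contact, or a gap of roughly 0.46 mm. Tightening may have added up to 0.1 mm. The gap is worked out from the turn, not measured.
- **Tightening:** I tightened the ring to 0.65 Nm, which should clamp it with about 85–130 N by the figures given.

**Last checks:** Pictures from before and after tightening show the collar's mark in the same place. After I let go, the gripper was open, clear of the grinder and reading no force. None of these checks failed. The torque while backing off, 0.17 Nm, was higher than the 0.09 Nm on the way down but still within the stated free range. I kept clear of the hopper, cup, brush and screwdriver, but did not check them again with the cameras at the end.

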